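# Sieve polishing stones from porcelain pulls

### The job

Lift the loaded sieve by its bridge handle, carry it over the blue tub and shake it side to side, keeping it roughly level, until all six small polishing stones have dropped through into the tub, with both blue porcelain pulls staying in the sieve. Then set the sieve gently back on the middle of the plaster board, pulls still in it, and let go. Do not touch the stones or pulls with the gripper, and leave the jar, mug, wooden block and brush where they are.

Things in the scene. Friction and masses are not known exactly. Their poses are not given: they have to be found in the camera images.
- sieve_grip (a point): Bridge handle of the hand sieve, a straight wooden bar above the sieve's middle: 20 mm thick (along x), 26 mm high, 166 mm long (along y), on an upright at each end, 150 mm free between them. The point is the bar's centre: 105 mm above the sieve's underside, 100 mm above its slats. Axes are the sieve's, z up.
- sieve: Hand sieve: wooden frame 186 (x) by 166 mm (y), walls 8 mm thick, 40 mm high; floor of three flat steel slats along y, 22 mm wide, 5 mm thick, at x = -48, 0, 48 mm, with four open 26 mm gaps. Origin: middle of its underside. 0.6 kg loaded. Starts on the plaster board. Quick shakes along x (6 m/s2 or more) slide the stones off the slats; carried gently (under 2 m/s2) they stay.
- tub_in (a point): Blue open tub, fixed: 280 mm along its x, 240 mm along its y, 90 mm high, walls and floor 5 mm. The point is the centre of its inner floor, 5 mm above the table; the rim is 85 mm above the point. z up.
- board: Pale plaster board, fixed, on which the sieve starts and to which it returns: 230 mm along its x, 210 mm along its y, 20 mm thick. Origin at the centre of its underside (on the table), so its top is 20 mm higher. z up.
- stone0_center (a point): Small terracotta-coloured polishing stone, a short cylinder 18 mm across and 12 mm high, 11 g, slippery; starts lying flat on one of the two outer slats of the sieve. The point is its centre.
- stone1_center (a point): Small terracotta-coloured polishing stone, a short cylinder 18 mm across and 12 mm high, 11 g, slippery; starts lying flat on one of the two outer slats of the sieve. The point is its centre.
- stone2_center (a point): Small terracotta-coloured polishing stone, a short cylinder 18 mm across and 12 mm high, 11 g, slippery; starts lying flat on one of the two outer slats of the sieve. The point is its centre.
- stone3_center (a point): Small terracotta-coloured polishing stone, a short cylinder 18 mm across and 12 mm high, 11 g, slippery; starts lying flat on one of the two outer slats of the sieve. The point is its centre.
- stone4_center (a point): Small terracotta-coloured polishing stone, a short cylinder 18 mm across and 12 mm high, 11 g, slippery; starts lying flat on one of the two outer slats of the sieve. The point is its centre.
- stone5_center (a point): Small terracotta-coloured polishing stone, a short cylinder 18 mm across and 12 mm high, 11 g, slippery; starts lying flat on one of the two outer slats of the sieve. The point is its centre.
- pull0_center (a point): Blue glazed porcelain drawer pull, 56 mm across its foot, 35 mm high, 80 g; starts foot down in the middle of the sieve, under the handle; too big for the gaps. The point is its centre, half-way up.
- pull1_center (a point): Blue glazed porcelain drawer pull, 56 mm across its foot, 35 mm high, 80 g; starts foot down in the middle of the sieve, under the handle; too big for the gaps. The point is its centre, half-way up.
- jar: Bystander: amber jar with black lid, 56 mm across, 85 mm high, loose, between the tub and the board. Origin at the centre of its underside.
- mug: Bystander: white mug, 72 mm across, 90 mm high, loose, between and beyond the tub and the board. Origin at the centre of its underside.
- float: Bystander: wooden smoothing block with a grip, 130 by 70 mm and 48 mm high, loose, to the right (-y side). Origin at the centre of its underside.
- brush: Bystander: brush, about 200 mm long, loose, lying to the left (+y side). Origin at its middle.
Things that resemble listed ones, but are neither listed nor needed, are in the scene too. Leave any pink or yellow look-alike of the part that bears pull1_center alone. Leave any green look-alike of the part that bears pull0_center alone.

How it is judged:
By the outcome, as a careful person would: the job done as asked, in the order asked, and still so for the second after the job is handed in, with the robot touching nothing.
It also fails if it takes over 54 s, if anything falls off the work surface, if the arm or the gripper's body presses on something with over 40 N, if the wrist force passes 120 N, or if a joint passes its speed limit or range.

### The arm

A 6-joint arm with a two-finger parallel gripper is mounted at the origin on the work surface. World frame = base frame: x ahead of the robot, y to its left, z up, the work surface at z = 0. Lengths are in m, angles in rad, forces in N, time in s.
With the tool pointing down it reaches from about 0.425 to 0.95 m from the base axis. Payload 3.5 kg.
Tool frame: the origin (TCP) lies at the very end of the fingers, on their centre line; the grasp point (between the pads) lies 19 mm behind it; z points along the fingers, y is the line along which they close (so a half turn about z gives the same grasp; the last joint's range is limited). The gripper opens to 85 mm and grips with 20 to 120 N. Pads are 22 mm wide; open, the fingers measure 114 mm over their backs; the gripper's body (76 mm by 85 mm) begins 54 mm behind the grasp point. The pads swing forward as they close: fully open they stand 13 mm farther back than shut.
Start: joints at [-1.304, 0.286, 1.577, -0, 1.279, -0.15], TCP at [0.273, -0.617, 0.231] pointing down, gripper open.
Joint ranges: [-2.77, 2.77], [-0.9, 2.22], [0.21, 2.48], [-1.53, 4.67], [0.24, 2.81], [-2.84, 2.84]. Speed limits (rad/s): [2.79, 2.79, 3.14, 3.14, 3.14, 3.14].

### API

Orientations are given as a unit quaternion [x, y, z, w].
In Python, from cell import bot gives the robot as it stands. Calls block until the motion is done:
- bot.move_to(position, orientation): joint-space move of the TCP to a pose.
- bot.move_linear(position, v=0.15, ori=None, f_stop=None): straight line of the TCP; ori=None keeps the orientation; v is the mean speed in m/s. With f_stop (N) it stops when the force on the tool has changed by that much, and returns True; else False.
- bot.set_joints(angles): joint-space move.
- bot.command_gripper(opening): opening from 0.0 (shut) to 1.0 (fully open); the grip force is fixed at half the most; returns when the fingers have stopped.
- bot.wait(seconds).
- bot.inverse_kinematics(position, orientation): joint angles nearest the present ones, or None.
- bot.get_obs(): the state.
- bot.grab_frame(name): name is "scene" or "side" or "wrist"; returns (picture, depth): 420x560x3 uint8, red, green, blue; 420x560 float32, m along the optical axis (not along the pixel's ray), 0 where there is no reading.
- bot.camera_info(name): a dict with "fovy" (degrees; the focal length in pixels is half the picture's height over the tangent of half this angle, whatever the lens; pixels are square), "cx", "cy" (the principal point, pixels), "pose" (4x4, takes a point from camera to world coordinates). Camera axes: x right, y down, z forward; pixel columns grow to the right and rows downward; lengths in m; the calibration is good to about 2 mm. A picture is of the moment at which its call begins: read the wrist's pose just before it. camera_info takes no time and is no camera call; for the wrist camera it gives the pose at the moment of the call.
A pose or a line that the arm cannot do raises bot.IKError and nothing moves.
- bot.close_job(): hands the job in; it is judged then, once.
The state is a dict: "clock": time; "joint_positions": joint angles; "qd": joint speeds; "joint_torque": joint torques, N m; "tool_pos": TCP position; "orientation": TCP orientation; "contact_force": force on the tool from outside, world axes, zero at the start; "wrist_torque": the same for the moment, N m; "opening": opening from 0.0 (shut) to 1.0 (fully open); "finger_force": force on a finger pad.
Only numpy, scipy, OpenCV 4.12 (cv2) and the standard library are available. Lean on these libraries where they do the work, as an engineer would, in place of code of your own. Each camera call takes 0.05 s, during which the arm holds its last target. There are 200 camera calls.

## Working session

There is one attempt and no reset: what is moved stays moved. The work goes in short steps, each a Python script; the robot and the scene stay as the last script left them, time stands still between calls to the robot, and variables do not carry over. Pictures are saved under pics/ and viewed, at most 10 in all, crops included, and the job is handed in when it is done.

```bash
mkdir -p pics; ls
cat > h.py <<'E'
import numpy as np, cv2
from cell import bot
def grab(n,save=None):
    i=bot.camera_info(n); p,d=bot.grab_frame(n)
    if save: cv2.imwrite(f'pics/{save}.png',p[:,:,::-1])
    return p,d,i
def cloud(d,i):
    h,w=d.shape; f=h/2/np.tan(np.radians(i['fovy'])/2)
    v,u=np.mgrid[:h,:w]; c=np.stack([(u-i['cx'])/f*d,(v-i['cy'])/f*d,d],-1)
    T=np.array(i['pose']); W=c@T[:3,:3].T+T[:3,3]; W[d<=0]=np.nan; return W
E
python3 - <<'E'
from h import *
for n in ['scene','side']:
    p,d,i=grab(n,n+'0'); print(n,i['fovy'],np.round(i['pose'],2).tolist())
    np.savez(f'{n}0.npz',p=p,W=cloud(d,i))
a=cv2.imread('pics/scene0.png');b=cv2.imread('pics/side0.png')
print(bot.get_obs())
E
```

```text
pics
scene 48.14601879449202 [[-0.38, 0.75, -0.55, 1.38], [0.93, 0.3, -0.23, 0.34], [-0.01, -0.59, -0.8, 1.28], [0.0, 0.0, 0.0, 1.0]]
side 44.83450185817298 [[0.91, -0.33, 0.26, 0.2], [-0.42, -0.7, 0.59, -0.87], [-0.01, -0.64, -0.77, 1.23], [0.0, 0.0, 0.0, 1.0]]
{'clock': 0.1, 'joint_positions': array([-1.30398088e+00,  2.87119074e-01,  1.57804986e+00,  1.89843708e-05,
        1.27859284e+00, -1.49998927e-01]), 'qd': array([-0.00126375, -0.00214701, -0.00246584, -0.00018048,  0.00056989,
        0.00081659]), 'joint_torque': array([ 1.46173712e-03, -4.07293332e+01, -2.93698150e+01, -1.16504184e-04,
        3.37529003e-03,  3.86072614e-06]), 'tool_pos': array([ 0.2731456 , -0.61660992,  0.23004707]), 'orientation': array([ 9.78361704e-01,  2.06899008e-01, -5.42399378e-05, -1.08324179e-03]), 'contact_force': array([-0.143082  , -0.19843278,  0.072015  ]), 'wrist_torque': array([-0.00102986,  0.03270082,  0.01028349]), 'finger_force': 0.0, 'opening': 1.0035198154377742}
```

View pics/scene0.png

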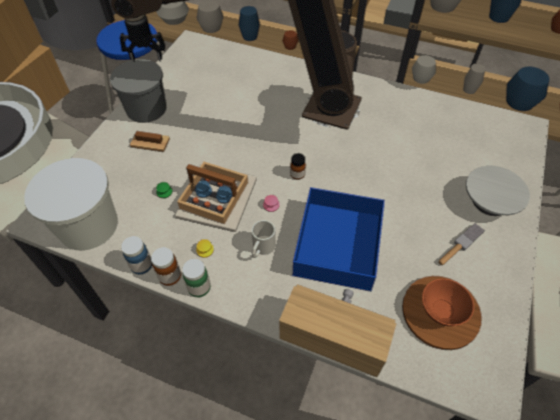

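View pics/side0.png

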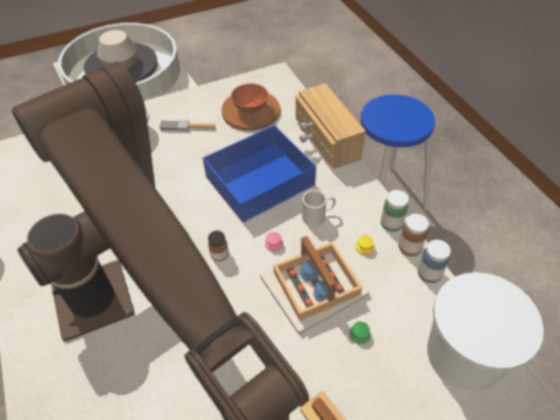

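The scene view shows the sieve at about (213,190) on its board, and the tub at (340,238). The pull candidates are two blue ones in the sieve at (203,188) and (225,194), plus loose green (164,190), pink (271,202) and yellow (204,248) look-alikes to leave alone. There is only one sieve and one handle, from (190,170) to (235,182). The jar is at (298,166), the mug at (264,238).

Run:
```python
from h import *
def rect(P):
    r=cv2.minAreaRect(P[:,:2].astype(np.float32)*1000); return np.round(r[0],1),np.round(r[1],1),round(r[2],1)
def big(m):
    n,l,s,_=cv2.connectedComponentsWithStats(m.astype(np.uint8)); k=1+np.argmax(s[1:,4]); return l==k
S={n:np.load(n+'0.npz') for n in ['scene','side']}
for n,(u,v) in {'scene':(213,190),'side':(318,278)}.items():
    W=S[n]['W'];p=S[n]['p'];c=np.nanmedian(W[v-8:v+8,u-8:u+8].reshape(-1,3),0)
    near=np.hypot(W[...,0]-c[0],W[...,1]-c[1])<.17
    z=W[...,2]
    print(n,c)
    for nm,m in {'bar':near&(z>.1275)&(z<.15),'board':near&(z>.012)&(z<.03),'frame':near&(z>.05)&(z<.068)}.items():
        m=big(m) if nm!='frame' else m
        print(nm,m.sum(),rect(W[m]),np.median(W[m],0).round(4))
    hsv=cv2.cvtColor(p,cv2.COLOR_RGB2HSV)
    blue=big((hsv[...,0]>105)&(hsv[...,0]<125)&(hsv[...,1]>150)&(z>-.02)&(z<.12))
    b=blue&(z>.08); print('tub',rect(W[b]),rect(W[blue]))
    for nm,(uu,vv) in ({'jar':(298,158),'mug':(264,230),'pink':(271,202)} if n=='scene' else {'jar':(217,240),'mug':(314,197),'pink':(274,241)}).items():
        print(nm,np.nanmedian(W[vv-2:vv+3,uu-2:uu+3].reshape(-1,3),0).round(3))
p=S['scene']['p'][130:250,140:300]
q=S['side']['p'][220:340,240:400]
cv2.imwrite('pics/crop.png',cv2.resize(np.hstack([p,q]),None,fx=2.5,fy=2.5,interpolation=2)[:,:,::-1])
```

```text
scene [ 0.57452529 -0.23890111  0.0288537 ]
bar 318 (array([ 578. , -224.4]), array([169.8,  25.3]), 89.3) [ 0.5807 -0.2202  0.1359]
board 963 (array([ 573.8, -216. ]), array([234.3, 207.5]), 6.4) [ 0.6492 -0.1399  0.0191]
frame 841 (array([ 576.8, -225.2]), array([194. , 171.8]), 0.4) [ 0.5845 -0.2156  0.0574]
tub (array([595.9, 216.3]), array([281.6, 234. ]), 9.6) (array([593.5, 216.3]), array([286.4, 234.7]), 9.6)
jar [ 0.372 -0.004  0.085]
mug [ 0.652 -0.01   0.035]
pink [ 0.542 -0.032  0.034]
side [ 0.57431729 -0.22244392  0.05136818]
bar 463 (array([ 578.2, -227.3]), array([169.8,  22.4]), 89.7) [ 0.5764 -0.2333  0.1356]
board 1371 (array([ 573.5, -222.6]), array([230.9, 210.8]), 6.4) [ 0.4854 -0.3011  0.0182]
frame 1149 (array([ 579. , -228.1]), array([170.8, 188.8]), 89.9) [ 0.5706 -0.2429  0.0571]
tub (array([581.7, 103.1]), array([ 96.3, 268.2]), 77.3) (array([594.2, 213.7]), array([278.8, 248.8]), 9.1)
jar [ 0.371 -0.018  0.083]
mug [0.698 0.028 0.061]
pink [ 0.528 -0.054  0.031]
```

View pics/crop.png

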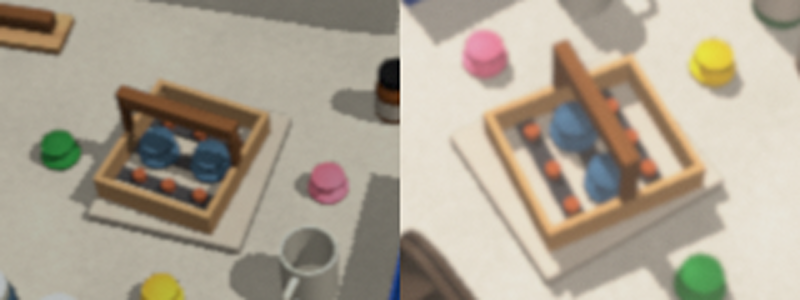

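Close crop: the dark reddish handle spans the sieve, with both blue pulls under it and six terracotta stones, three on each outer slat. The poses from the two views agree to about 2 mm. I'll grip, lift, and check.

```bash
cat >> h.py <<'E'
from scipy.spatial.transform import Rotation as Ro
SX,SY=.578,-.2258; TX,TY=.594,.2155; BX,BY=.5737,-.2195
def ori(yaw,flip): # sieve yaw -> tool down, tool y along sieve x
    R=np.array([[0,1,0],[1,0,0],[0,0,-1.]]); 
    return (Ro.from_euler('z',yaw+(np.pi if flip else 0))*Ro.from_matrix(R)).as_quat()
E
python3 - <<'E'
from h import *
for f in (0,1):
    for p,y in (((SX,SY,.3),-.005),((TX,TY,.21),.16)):
        q=bot.inverse_kinematics(np.array(p),ori(y,f)); print(f,None if q is None else np.round(q,2))
f=min((0,1),key=lambda f:abs(bot.inverse_kinematics(np.array([SX,SY,.3]),ori(-.005,f))[5])+abs(bot.inverse_kinematics(np.array([TX,TY,.21]),ori(.16,f))[5])); print(f)
o=ori(-.005,f)
bot.move_to(np.array([SX,SY,.25]),o)
bot.move_linear(np.array([SX,SY,.107]),v=.12,f_stop=8)
ob=bot.get_obs();print(ob['tool_pos'],ob['contact_force'],ob['clock'])
bot.command_gripper(0.0)
ob=bot.get_obs();print(ob['opening'],ob['finger_force'],ob['contact_force'])
bot.move_linear(np.array([SX,SY,.25]),v=.08)
ob=bot.get_obs();print(ob['tool_pos'],ob['contact_force'],ob['wrist_torque'],ob['clock'])
a=grab('scene')[0][100:310,100:380];b=grab('side')[0][180:390,220:500]
cv2.imwrite('pics/lift.png',cv2.resize(np.hstack([a,b]),(800,300))[:,:,::-1])
E
```

```text
0 [-0.54  0.12  1.64 -0.    1.38 -0.53]
0 [ 0.19  0.21  1.71 -0.    1.22  0.03]
1 [-0.54  0.12  1.64 -0.    1.38  2.61]
1 NoneTraceback (most recent call last):
  File "<stdin>", line 5, in <module>
  File "<stdin>", line 5, in <lambda>
TypeError: 'NoneType' object is not subscriptable
```

Run:
```python
from h import *
o=ori(-.005,0)
bot.move_to(np.array([SX,SY,.25]),o)
bot.move_linear(np.array([SX,SY,.107]),v=.12,f_stop=8)
ob=bot.get_obs();print(ob['tool_pos'],ob['contact_force'],ob['clock'])
bot.command_gripper(0.0)
ob=bot.get_obs();print(ob['opening'],ob['finger_force'],ob['contact_force'])
bot.move_linear(np.array([SX,SY,.25]),v=.08)
ob=bot.get_obs();print(ob['tool_pos'],ob['contact_force'],ob['wrist_torque'],ob['clock'])
a=grab('scene')[0][100:310,100:380];b=grab('side')[0][180:390,220:500]
cv2.imwrite('pics/lift.png',cv2.resize(np.hstack([a,b]),(800,300))[:,:,::-1])
```

```text
[ 0.57868804 -0.22620589  0.10816039] [-0.24918757  0.90048921 -0.19727107] 3.25
0.22308272901523285 60.300339460372925 [0.05810527 0.5891727  1.28736428]
[ 0.5777528  -0.22565725  0.24927939] [ 0.11651779 -0.81509302 -6.13635787] [-0.00837086 -0.00280083 -0.1016495 ] 5.8083
```

View pics/lift.png

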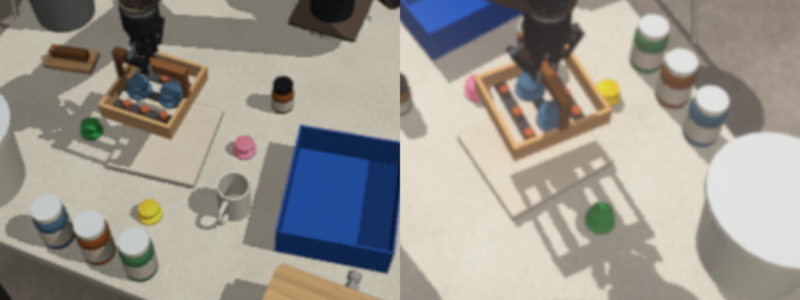

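The sieve is lifted level, with its pulls at (138,88) and (172,95) and all the stones still on the slats. Next I'll carry it over the tub and shake.

```bash
cat >> h.py <<'E'
YA=.16
def shake(n,d,v,z=.197):
    c=np.array([TX,TY,z]); e=np.array([np.cos(YA),np.sin(YA),0])*d/2
    bot.move_linear(c+e,v=v/2)
    for k in range(n):
        bot.move_linear(c-e,v=v); bot.move_linear(c+e,v=v)
    bot.move_linear(c,v=.05)
def stones(p):
    h=cv2.cvtColor(p,cv2.COLOR_RGB2HSV)
    m=((h[...,0]<11)&(h[...,1]>150)&(h[...,2]>110)).astype(np.uint8)
    n,l,s,c=cv2.connectedComponentsWithStats(m); return [(np.round(c[i]).astype(int).tolist(),int(s[i,4])) for i in range(1,n) if 4<s[i,4]<120]
E
python3 - <<'E'
from h import *
bot.move_linear(np.array([TX,TY,.25]),v=.2,ori=ori(YA,0))
bot.move_linear(np.array([TX,TY,.197]),v=.06)
t=bot.get_obs()['clock']; shake(3,.04,.25); ob=bot.get_obs()
print(t,ob['clock'],ob['tool_pos'],ob['contact_force'],ob['opening'])
a=grab('scene')[0];b=grab('side')[0]
print(stones(a),stones(b))
cv2.imwrite('pics/shk.png',cv2.resize(np.hstack([a[140:320,260:430],b[80:260,170:340]]),(800,424))[:,:,::-1])
E
```

```text
9.3 12.0083 [0.59372285 0.21555538 0.19733055] [ 0.4610783   0.1849522  -4.14524234] 0.22513032181882942
[([468, 293], 13), ([467, 316], 44)] []
```

View pics/shk.png

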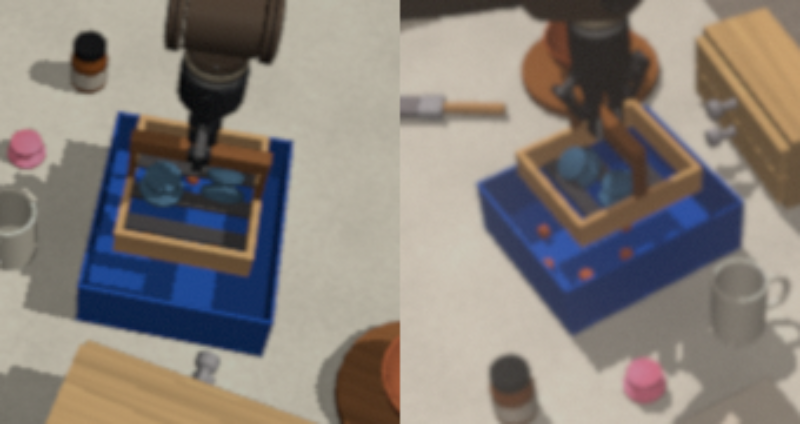

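After the first shakes, the side crop shows four to five stones in the tub, at (543,229), (549,262), (585,273), (626,253) and perhaps (624,225). One looks left between the pulls at scene crop (193,180). I'll shake again.

Run:
```python
from h import *
shake(5,.05,.3); print(bot.get_obs()['contact_force'])
bot.move_linear(np.array([TX,TY,.27]),v=.08)
ob=bot.get_obs(); print(ob['clock'],ob['contact_force'],ob['opening'])
a=grab('scene')[0];b=grab('side')[0]
cv2.imwrite('pics/shk2.png',cv2.resize(np.hstack([a[140:320,260:430],b[80:260,170:340]]),(800,424),interpolation=2)[:,:,::-1])
```

```text
[-0.97278084 -1.18681218 -3.6690289 ]
17.3 [ 0.03049437 -0.1136721  -5.65589521] 0.22493911685988036
```

View pics/shk2.png

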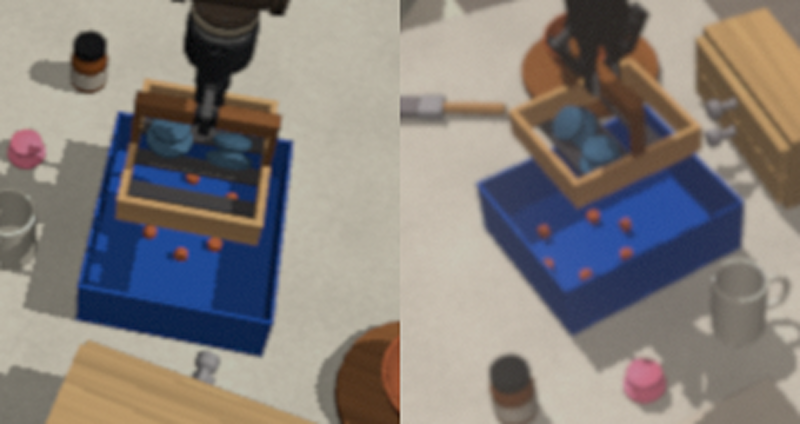

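The side crop shows all six stones in the tub: (543,229), (593,215), (624,224), (626,253), (585,273) and (549,262). Both pulls are still in the sieve. I'll return it to the board.

Run:
```python
from h import *
bot.move_linear(np.array([BX,BY,.27]),v=.16,ori=ori(.112,0))
bot.move_linear(np.array([BX,BY,.125]),v=.1)
bot.wait(.3)
s=bot.move_linear(np.array([BX,BY,.104]),v=.02,f_stop=3)
ob=bot.get_obs();print(s,ob['tool_pos'],ob['contact_force'],ob['clock'])
bot.command_gripper(1.0)
bot.move_linear(np.array([BX,BY,.26]),v=.1)
bot.move_to(np.array([.45,-.45,.35]),ori(0,0))
ob=bot.get_obs();print(ob['clock'],ob['contact_force'])
a,d,i=grab('scene');W=cloud(d,i);b,d2,i2=grab('side')
for W in (W,cloud(d2,i2)):
    z=W[...,2];n=np.hypot(W[...,0]-BX,W[...,1]-BY)<.15
    for lo,hi in ((.1275,.15),(.05,.068)):
        m=n&(z>lo)&(z<hi);print(cv2.minAreaRect(W[m][:,:2].astype(np.float32)*1000),np.median(z[m]))
cv2.imwrite('pics/end.png',cv2.resize(np.hstack([a[110:330,130:410],b[80:300,170:450]]),(800,314))[:,:,::-1])
```

```text
True [ 0.57215728 -0.21897278  0.11548633] [-0.55512398 -0.17011625 -3.4224378 ] 22.725
26.0583 [ 1.11985027  0.43373903 -0.38748914]
((570.6488037109375, -217.09481811523438), (27.538055419921875, 167.35748291015625), 9.37381649017334) 0.13606783610276918
((568.7876586914062, -217.60964965820312), (192.4568328857422, 168.35198974609375), 8.14517879486084) 0.057357549193368995
((0.0, 0.0), (0.0, 0.0), 0.0) nan
((569.3321533203125, -220.27342224121094), (188.34689331054688, 173.2012939453125), 7.860551357269287) 0.0570770677999326
  return _methods._mean(a, axis=axis, dtype=dtype,
  ret = ret.dtype.type(ret / rcount)
```

View pics/end.png

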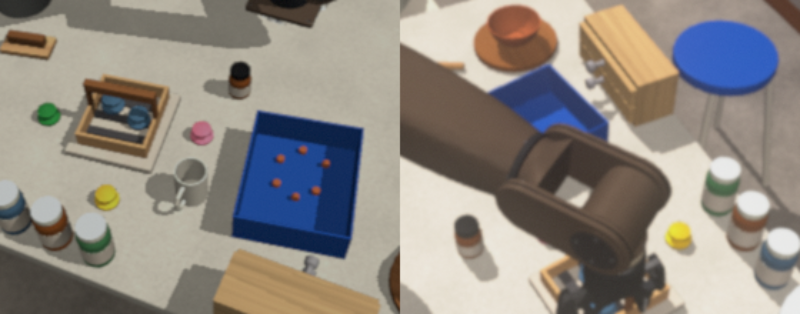

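The end view shows six stones in the tub. The sieve sits flat on the board about 5 mm off centre, with both pulls (112,103) and (139,119) inside it. The bystanders look unmoved and the gripper is clear.

```bash
python3 -c "
from cell import bot
print(bot.close_job())"
```

```text
the job is handed in; nothing more can be done
None
```

The job is handed in at about 26 s: all six stones are in the blue tub, and the sieve is back on the board, about 5 mm off centre with both blue pulls in it, though it may have dropped a few millimetres on release because the descent stopped slightly early.

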